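# Present the notched sample plate label up over the light panel

## Task

Two sample plates stand upright in small stands, frosted end down; take the one whose frosted end has a small notch cut out of one corner (the spare plate has four square corners and stays in its stand). Lift it out, turn it until its label faces up and it lies about level (within some 20 degrees), with its frosted end pointing the way the orange tab of the light panel points, and hold it there with the label over the middle of the panel, about 5 to 15 cm above it and not touching it. Finish while still holding it like that, keep still, and do not disturb the other things on the bench.

Things in the scene. Friction and masses are not known exactly. Their poses are not given: they have to be found in the camera images.
- notched_plate: plate 110 x 44 x 6 mm, 45 g: 54 mm frosted white, rest pale blue-green, upright in stand_a. Origin: middle of the frosted end (down at start, 10 mm over the bench). z: from frosted to clear end; x: out of the label's face; y: across the width. 11 x 14 mm notch at the +y corner of the frosted end: lower right when looking at the label. Grip it by its long edges, gripper leaning over on the label's side.
- notched_plate_label (a point): centre of the label (cream card 32 x 26 mm, dark bars, orange dot; only on the +x face of the notched plate), 37 mm from the frosted end
- notched_plate_frosted_end (a point): middle of the frosted end of the notched plate (same point as its origin)
- notched_plate_clear_end (a point): middle of the clear end of the notched plate, 110 mm from the frosted end
- spare_plate: the same plate with a label but without the notch (four square corners), upright in stand_b, to be left there. Origin and axes as for the notched plate.
- stand_a: stand of the notched plate: round dark foot, 62 mm across, 10 mm high, fixed, with two jaws (22 mm wide, tops at z = 30 mm) that hold the plate upright in a 7.4 mm slot, 20 mm deep; the plate's corners stick out beside the jaws. Origin: centre of its underside; z up, x across the slot.
- stand_b: stand of the spare plate, which looks the same as stand_a: round dark foot, 62 mm across, 10 mm high, fixed, with two jaws (22 mm wide, tops at z = 30 mm) that hold the plate upright in a 7.4 mm slot, 20 mm deep; the plate's corners stick out beside the jaws. Origin: centre of its underside; z up, x across the slot.
- light_panel: flat grey light panel 150 x 150 mm, 14 mm high, with a white top, fixed to the bench; an orange tab 34 mm wide sticks out 19 mm from the middle of one side. Origin: centre of its underside; z up, x points from the centre to the orange tab.
- brass_weight: brass weight with knob, 40 x 60 x 60 mm high, bystander; origin at the centre of its underside
- beeswax: yellow block of wax 36 x 52 x 19 mm high, bystander; origin at the centre of its underside
- linen_tape: roll of white tape, 66 mm across, 30 mm high, bystander; origin at the centre of its underside
- thread_spool: spool of red thread, 41 mm across, 50 mm high, bystander; origin at the centre of its underside

How it is judged (in metres and radians):
On the way:
1. the notched plate is gripped and lifted clear of its stand (height (world z) of notched_plate above 0.04 m and contact force between the fingers and notched_plate above 1 N), for 0.1 s.
At the end, for the whole second after the job is handed in: Notched plate held still in the fingers, touching no panel or stand: label up within 24 deg, frosted end within 28 deg of the tab direction, label centre within 40 mm of the panel centre from above and 50 to 190 mm over the panel underside; spare plate upright, moved under 20 mm (contact force between the fingers and notched_plate above 1 N and angle between notched_plate's own x axis and vertical below 0.42 rad and angle between the z axis of notched_plate and the x axis of light_panel, either way round below 0.5 rad and x of notched_plate_clear_end in the frame of light_panel below -0.015 m and horizontal distance between notched_plate_label and light_panel below 0.04 m and z of notched_plate_label in the frame of light_panel between 0.05 and 0.19 m and contact force between notched_plate and light_panel below 0.2 N and contact force between notched_plate and stand_a below 0.2 N and contact force between notched_plate and stand_b below 0.2 N and linear speed of notched_plate below 0.03 m/s and angle between spare_plate's own z axis and vertical below 0.2 rad and distance of spare_plate from where it was at the start of the episode below 0.02 m); the arm keeps its last pose, push and grip.
It fails at once if the spare plate is pushed, lifted or tipped (distance of spare_plate from where it was at the start of the episode above 0.02 m or angle between spare_plate's own z axis and vertical above 0.3 rad).
It fails at once if a bystander is moved more than 30 mm (distance of any of brass_weight, beeswax, linen_tape, thread_spool from where it was at the start of the episode above 0.03 m).
It also fails if it takes over 45 s, if anything falls off the work surface, if the arm or the gripper's body presses on something with over 40 N, if the wrist force passes 120 N, or if a joint passes its speed limit or range.

## Robot

A 7-joint arm with a two-finger parallel gripper is mounted at the origin on the work surface; the furniture and walls round the work are solid. World frame = base frame: x ahead of the robot, y to its left, z up, the work surface at z = 0. Lengths are in mm, angles in rad, forces in N, time in s.
With the tool pointing down it reaches from about 400 to 850 mm from the base axis. Payload 6.9 kg.
Tool frame: the origin (TCP) lies midway between the tips of the shut fingers; the grasp point (between the pads) lies 19 mm behind it (r.hold_point_z is the distance from the TCP to the grasp point, in mm); z points along the fingers, y is the direction in which the jaws open and shut (so a half turn about z gives the same grasp; the last joint's range is limited). The gripper opens to 85 mm and grips with 20 to 120 N. Pads are 22 mm wide; open, the fingers measure 114 mm over their backs; the gripper's body (76 mm by 85 mm) begins 54 mm behind the grasp point. The pads swing forward as they close: fully open they stand 13 mm farther back than shut.
Start: joints at [1.242, 0.507, -0.238, 1.5, 0.126, 1.149, -0.155], TCP at [263.239, -566.848, 231.275] pointing down, gripper open.
Joint ranges: [-3.08, 3.08], [-0.24, 2.05], [-1.43, 1.35], [0, 2.5], [-1.52, 4.66], [0.17, 1.96], [-2.89, 2.89]. Speed limits (rad/s): [2.39, 2.39, 3.14, 3.14, 3.14, 3.14, 3.14].

## Interface

Orientations are given as a rotation vector (axis times angle).
In Python, from plant import observe, viewer, ticket, r gives the robot as it stands.
- The arm moves only by the tool move_arm, never from a script. Its argument "moves" is a list of rows, each an object of numbers: "jaw": the opening, from 0 (shut) to 1 (fully open); "x", "y", "z": the shift along the tool's x, y, z in m; "roll": the turn about the tool's z in degrees. In form: [{"jaw": .., "x": .., "y": .., "z": .., "roll": ..}, ...]. A call has exactly 10 rows; each row shifts and turns the commanded pose from where the row before left it, along the tool's axes as they then stand; what a row does not reach is not made up. A row lasts 1/12 s, in which the tool goes at most 41.7 mm and 7.16 degrees, less where a joint would pass 70% of its speed; a pose out of reach is approached as far as the arm can. A call is refused whole if a number of a shift passes 0.0417 or a number of a turn 7.16, either way. A call with a gripper value outside its range is refused whole. The fingers move at their own pace and stop on an object; "force" is the grip in N (left out, the last holds). Time passes only in rows, so rows that do not move let the fingers close, or fill a call up. It gives the time, the measured TCP pose, the force and the opening at its end, in the units of the state.
- observe(): the state, without advancing time (a new reading comes with each control period).
- viewer.read_camera(name): name is "scene" or "top"; returns a dict with "pixels" (420x560x3 uint8, red, green, blue), "mtx" (3x3 intrinsics, pixels), "world_to_cam" (4x4, takes a point from world to camera coordinates). Camera axes: x right, y down, z forward; pixel columns grow to the right and rows downward; lengths in mm; the calibration is good to about 2 mm. A picture is of the moment at which its call begins. There is no depth.
- ticket.job_done(): hands the job in, once; it reports no verdict.
The state is a dict: "clock": time; "joint_pos": joint angles; "joint_vel": joint speeds; "effort": joint torques, N m; "eef_pos": TCP position; "eef_rot": TCP orientation; "force": force on the tool from outside, world axes, zero at the start; "wrist_torque": the same for the moment, N m; "opening": finger opening in mm.
Only numpy, scipy, OpenCV 4.12 (cv2) and the standard library are available. Lean on these libraries where they do the work, as an engineer would, in place of code of your own. Each camera call takes 0.05 s, during which the arm holds its last target.

## Working session

There is one attempt and no reset: what is moved stays moved. The work goes in short steps, Python scripts to look and compute and a tool call to move; the robot and the scene stay as the last step left them, time stands still between calls to the robot, and variables do not carry over. Pictures are saved under pics/ and viewed, and the job is handed in when it is done.

Besides the shell and the picture viewer there is one more tool, called after "Emit:" as name(argument=value, ...) on one line, values as JSON. move_arm: Moves the arm, as the interface text tells. Its arguments: {"type":"object","properties":{"moves":{"type":"array","items":{"type":"object","properties":{"jaw":{"type":"number"},"x":{"type":"number"},"y":{"type":"number"},"z":{"type":"number"},"roll":{"type":"number"}}}},"force":{"type":"number"}},"required":["moves"]}

```bash
ls; mkdir -p pics; python3 - <<'E'
from plant import observe, viewer, ticket, r
import cv2,numpy as np
s=observe();print({k:np.round(v,3) for k,v in s.items()})
for n in("scene","top"):
    d=viewer.read_camera(n);cv2.imwrite(f"pics/{n}0.png",d["pixels"][:,:,::-1]);np.savez(f"{n}.npz",**d)
    print(d["mtx"],d["world_to_cam"])
print(dir(r), r.hold_point_z)
E
```

```text
pics
{'clock': np.float64(0.0), 'joint_pos': array([ 1.242,  0.508, -0.238,  1.501,  0.126,  1.149, -0.155]), 'joint_vel': array([-0.001,  0.003, -0.   , -0.001, -0.001, -0.001,  0.001]), 'effort': array([-1.0000e-03, -6.2058e+01, -2.1870e+00, -2.4965e+01,  1.3000e-02,
        1.2000e-02,  0.0000e+00]), 'eef_pos': array([ 262.978, -566.426,  230.435]), 'eef_rot': array([-3.066e+00, -6.770e-01,  1.000e-03]), 'force': array([0.239, 0.599, 0.294]), 'wrist_torque': array([ 0.009,  0.024, -0.009]), 'opening': np.float64(85.483)}
[[489.64617606   0.         284.86298496]
 [  0.         489.64617606 213.08076665]
 [  0.           0.           1.        ]] [[-5.40551297e-01 -8.41310970e-01  3.83779186e-04  3.26589145e+02]
 [-4.03798231e-01  2.59044437e-01 -8.77406957e-01  2.98748441e+02]
 [ 7.38072682e-01 -4.74438438e-01 -4.79746688e-01  8.28579929e+02]
 [ 0.00000000e+00  0.00000000e+00  0.00000000e+00  1.00000000e+00]]
[[449.54440991   0.         284.83689025]
 [  0.         449.54440991 215.24368171]
 [  0.           0.           1.        ]] [[-2.20148218e-02 -9.99599591e-01  1.77765097e-02  3.21851384e+01]
 [-9.98720311e-01  2.11787248e-02 -4.59260572e-02  5.52084632e+02]
 [ 4.55311842e-02 -1.87648152e-02 -9.98786660e-01  1.13665860e+03]
 [ 0.00000000e+00  0.00000000e+00  0.00000000e+00  1.00000000e+00]]
['PlanningError', '__class__', '__delattr__', '__dict__', '__dir__', '__doc__', '__eq__', '__format__', '__ge__', '__getattribute__', '__getstate__', '__gt__', '__hash__', '__init__', '__init_subclass__', '__le__', '__lt__', '__module__', '__ne__', '__new__', '__reduce__', '__reduce_ex__', '__repr__', '__setattr__', '__sizeof__', '__str__', '__subclasshook__', '__weakref__', 'hold_point_z'] 18.700000000000003
```

View pics/scene0.png

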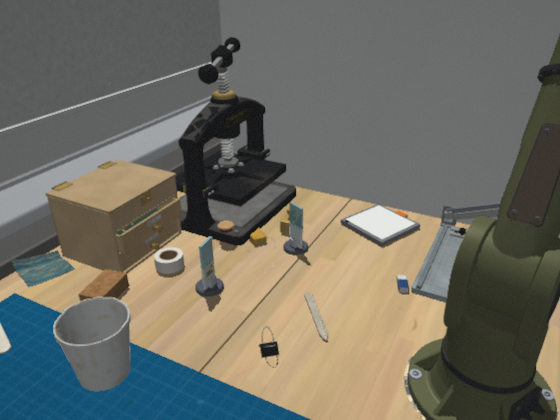

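View pics/top0.png

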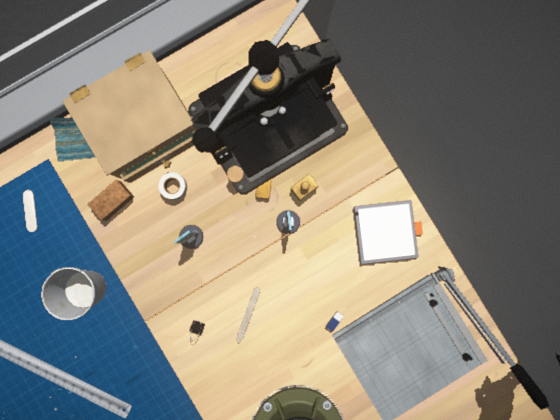

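```bash
python3 - <<'E'
import cv2
a=cv2.imread("pics/scene0.png");b=cv2.imread("pics/top0.png")
c=lambda im,x0,y0,w,h,s:cv2.resize(im[y0:y0+h,x0:x0+w],None,fx=s,fy=s,interpolation=cv2.INTER_CUBIC)
cv2.imwrite("pics/s1.png",cv2.hconcat([c(a,185,225,50,75,8),c(a,275,190,50,75,8)]))
cv2.imwrite("pics/t1.png",cv2.hconcat([c(b,165,215,50,60,8),c(b,265,200,50,60,8)]))
cv2.imwrite("pics/t2.png",c(b,345,190,90,85,7))
cv2.imwrite("pics/s2.png",c(a,335,195,100,55,8))
E
```

```text
(no output)
```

View pics/s1.png

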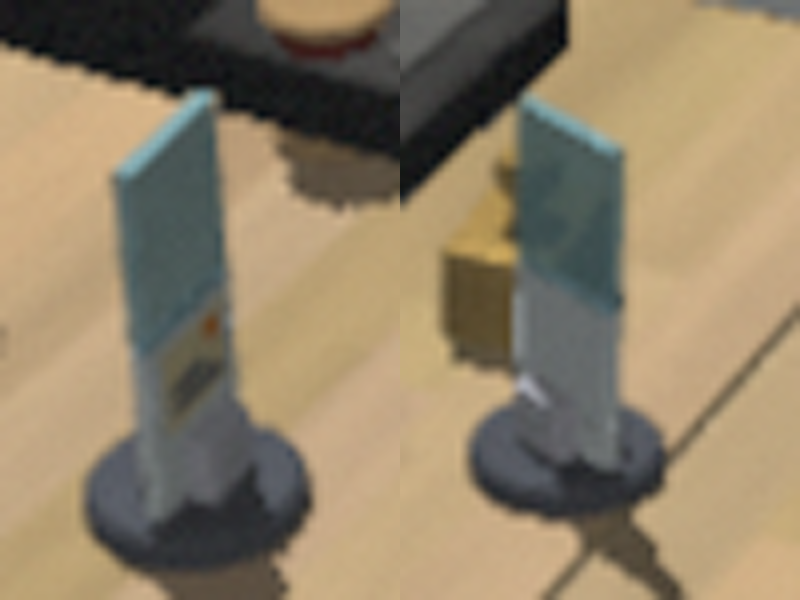

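View pics/t1.png

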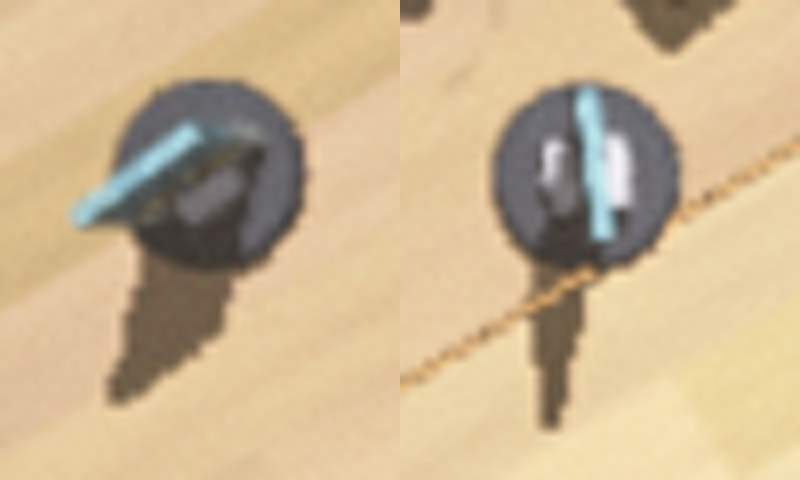

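View pics/t2.png

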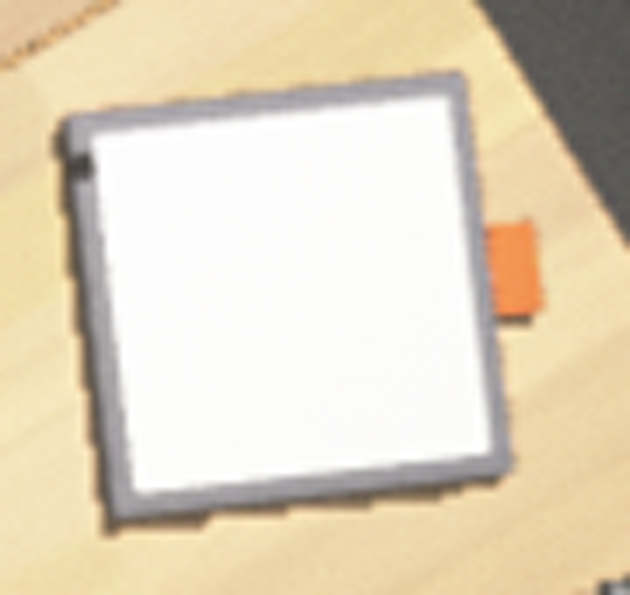

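View pics/s2.png

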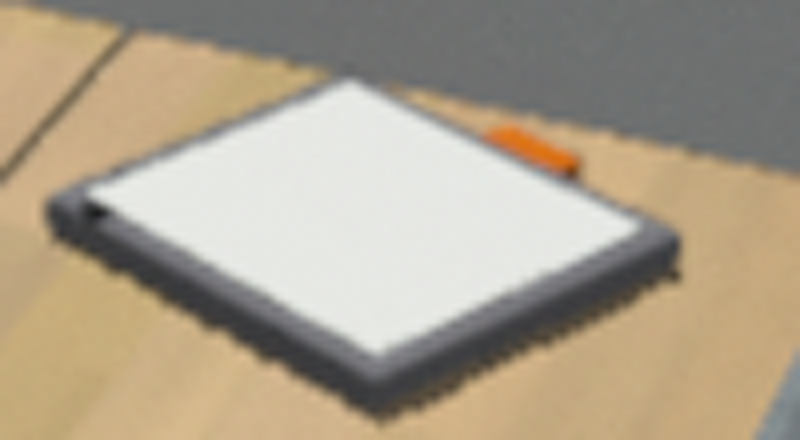

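```bash
cat > h.py <<'E'
import numpy as np,cv2
C={n:dict(np.load(f"{n}.npz")) for n in("scene","top")}
def proj(n,P):
    P=np.atleast_2d(P);c=C[n];q=P@c["world_to_cam"][:3,:3].T+c["world_to_cam"][:3,3];q=q@c["mtx"].T
    return q[:,:2]/q[:,2:]
def tri(ps,pt):
    Ms=[C[n]["mtx"]@C[n]["world_to_cam"][:3] for n in("scene","top")]
    X=cv2.triangulatePoints(*Ms,np.array(ps,float).reshape(2,1),np.array(pt,float).reshape(2,1));return (X[:3]/X[3]).ravel()
def onz(n,p,z):
    c=C[n];R=c["world_to_cam"][:3,:3];t=c["world_to_cam"][:3,3]
    d=R.T@np.linalg.inv(c["mtx"])@np.array([p[0],p[1],1.]);o=-R.T@t
    return o+d*(z-o[2])/d[2]
E
python3 - <<'E'
from h import *
np.set_printoptions(precision=1,suppress=True)
for n in C: print(n,"cam at",-C[n]["world_to_cam"][:3,:3].T@C[n]["world_to_cam"][:3,3])
for nm,s1,t1,s2,t2 in(("L",(200,247.2),(175,242.2),(211,236.9),(189.4,231.2)),("R",(290.4,202.5),(288.1,211.9),(302.5,209.4),(290.2,229.4))):
    a=tri(s1,t1);b=tri(s2,t2);print(nm,a,b,(a+b)/2,np.linalg.norm(a-b),[proj('scene',x)[0]-np.array(s) for x,s in((a,s1),(b,s2))])
print("feet",onz("top",(191,236.9),10),onz("top",(288.4,222.2),10))
# panel corners outer, from crops
T=[(70,120),(460,75),(508,470),(112,520)]
T=[(345+x/7,190+y/7) for x,y in T]
P=np.array([onz("top",p,14) for p in T]);print("panel",P,P.mean(0))
S=[(335+x/8,195+y/8) for x,y in [(50,207),(350,75),(680,238),(382,372)]]
print([onz("scene",p,14) for p in S],np.mean([onz("scene",p,14) for p in S],0))
print("tab",onz("top",(345+515/7,190+270/7),12))
E
```

```text
scene cam at [-314.4  590.5  659.5]
top cam at [ 500.3   41.8 1160.1]
L [491.6 278.  116.5] [515.5 243.2 117.6] [503.6 260.6 117. ] 42.2814139021187 [array([0.5, 0.1]), array([-0.1, -0. ])]
R [555.7  14.9 118.1] [514.2   9.7 116.5] [535.   12.3 117.3] 41.86190968114586 [array([0.2, 0. ]), array([-0.3, -0. ])]
feet [502.6 260.3  10. ] [534.7  11.5  10. ]
panel [[ 569.5 -159.9   14. ]
 [ 583.1 -303.9   14. ]
 [ 438.2 -316.5   14. ]
 [ 423.4 -171.    14. ]] [ 503.6 -237.8   14. ]
[array([ 560.9, -151.2,   14. ]), array([ 578.1, -300.2,   14. ]), array([ 432.6, -312.8,   14. ]), array([ 423.6, -173. ,   14. ])] [ 498.8 -234.3   14. ]
tab [ 511.1 -322.3   12. ]
```

```bash
cat >> h.py <<'E'
PL={"L":(np.array([503.2,260.5]),np.array([.565,-.825])),"R":(np.array([534.8,12.0]),np.array([.992,.124]))}
E
python3 - <<'E'
from h import *
for n,sc in(("scene",16),("top",14)):
  im=cv2.imread(f"pics/{n}0.png");out=[]
  for k in "LR":
    c,y=PL[k];y=y/np.linalg.norm(y);x=np.array([y[1],-y[0]]) 
    def pt(u,v,w): return np.r_[c+u*x+v*y,10+w]
    ctr=proj(n,np.r_[c,25])[0];x0,y0=(ctr-[14,16]).astype(int);W,H=28,(36 if n=="scene" else 28)
    cr=cv2.resize(im[y0:y0+H,x0:x0+W],None,fx=sc*.8,fy=sc*.8,interpolation=cv2.INTER_CUBIC)
    cl=cr.copy()
    def line(pts,col):
        q=((proj(n,np.array(pts))-[x0,y0]+.5)*sc*.8).astype(int)
        cv2.polylines(cl,[q.reshape(-1,1,2)],False,col,1)
    for u,col in((3,(0,0,255)),(-3,(255,0,0))):
        line([pt(u,-22,110),pt(u,-22,0),pt(u,11,0),pt(u,11,14),pt(u,22,14),pt(u,22,110)],col)
        line([pt(u,11,0),pt(u,22,0),pt(u,22,14)],(0,255,255))
    out+= [cr,cl]
  o=cv2.hconcat(out);o=o if o.shape[1]<=800 else cv2.resize(o,None,fx=.99*800/o.shape[1],fy=.99*800/o.shape[1]);print(o.shape)
  cv2.imwrite(f"pics/ov_{n}.png",cv2.resize(o,(800,min(600,int(o.shape[0]*800/o.shape[1])))))
E
```

```text
(255, 792, 3)
(198, 792, 3)
```

View pics/ov_scene.png

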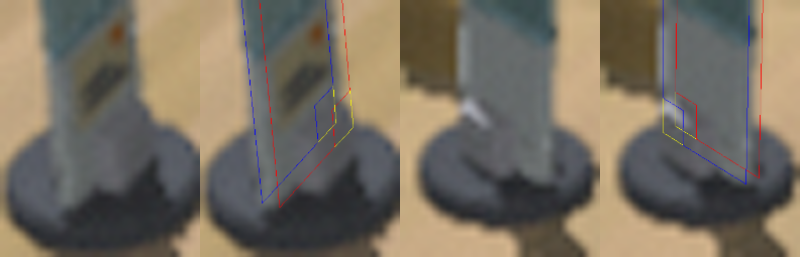

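View pics/ov_top.png

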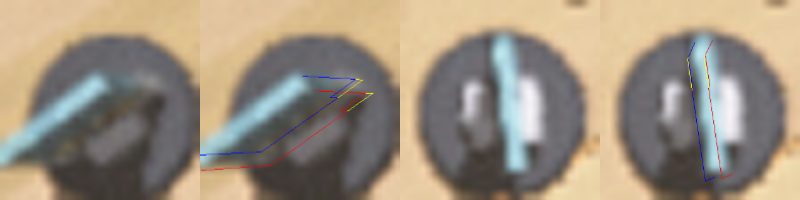

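```bash
python3 - <<'E'
from h import *
sc=20
im=cv2.imread("pics/scene0.png");n="scene"
for k in "LR":
    c,y=PL[k];y=y/np.linalg.norm(y);x=np.array([y[1],-y[0]]) 
    def pt(u,v,w): return np.r_[c+u*x+v*y,10+w]
    ctr=proj(n,np.r_[c,25])[0];x0,y0=(ctr-[10,13]).astype(int);W,H=20,26
    cr=cv2.resize(im[y0:y0+H,x0:x0+W],None,fx=sc,fy=sc,interpolation=cv2.INTER_NEAREST)
    cl=cr.copy()
    off=np.array([-1,0.]) 
    def line(pts,col):
        q=((proj(n,np.array(pts))+off-[x0,y0]+.5)*sc).astype(int)
        cv2.polylines(cl,[q.reshape(-1,1,2)],False,col,1)
    for u,col in((3,(0,0,255)),(-3,(255,0,0))):
        line([pt(u,-22,110),pt(u,-22,0),pt(u,11,0),pt(u,11,14),pt(u,22,14),pt(u,22,110)],col)
        line([pt(u,11,0),pt(u,22,0),pt(u,22,14)],(0,255,255))
    for s in(1,-1):
        line([pt(s*a,b,20) for a,b in((3.7,11),(10,11),(10,-11),(3.7,-11),(3.7,11))],(0,255,0))
        line([pt(s*10,11,20),pt(s*10,11,0),pt(s*10,-11,0),pt(s*10,-11,20)],(0,255,0))
    cv2.imwrite(f"pics/j_{k}.png",cv2.hconcat([cr,cl]))
E
```

```text
(no output)
```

View pics/j_L.png

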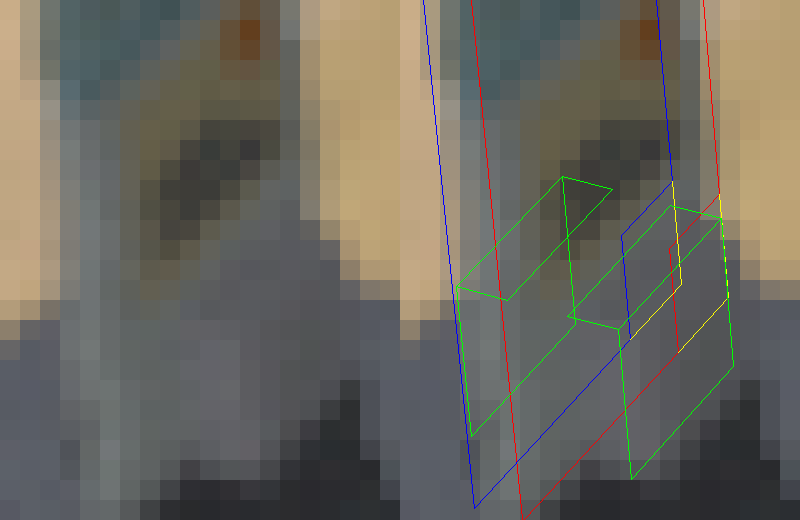

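View pics/j_R.png

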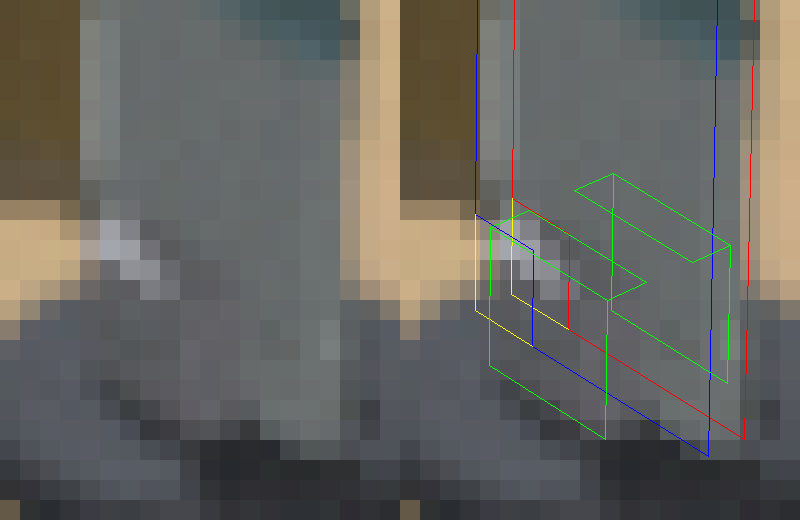

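```bash
python3 - <<'E'
from h import *
np.set_printoptions(precision=2,suppress=True)
for p,q in(((179.4,265),(491.6,278,120)),((192.5,256.9),(515.5,243,120)),((283.75,253.1),(514,10,120))):
    g=onz("top",p,0);print(g,(np.array(q)-g)/120)
im=cv2.imread("pics/top0.png")
cv2.imwrite("pics/tl.png",cv2.resize(im[222:252,174:210],None,fx=20,fy=20,interpolation=cv2.INTER_NEAREST))
cv2.imwrite("pics/tr.png",cv2.resize(im[206:236,272:308],None,fx=20,fy=20,interpolation=cv2.INTER_NEAREST))
E
```

```text
[431.46 292.72   0.  ] [ 0.5  -0.12  1.  ]
[451.37 259.05   0.  ] [ 0.53 -0.13  1.  ]
[455.77  24.96   0.  ] [ 0.49 -0.12  1.  ]
```

View pics/tl.png

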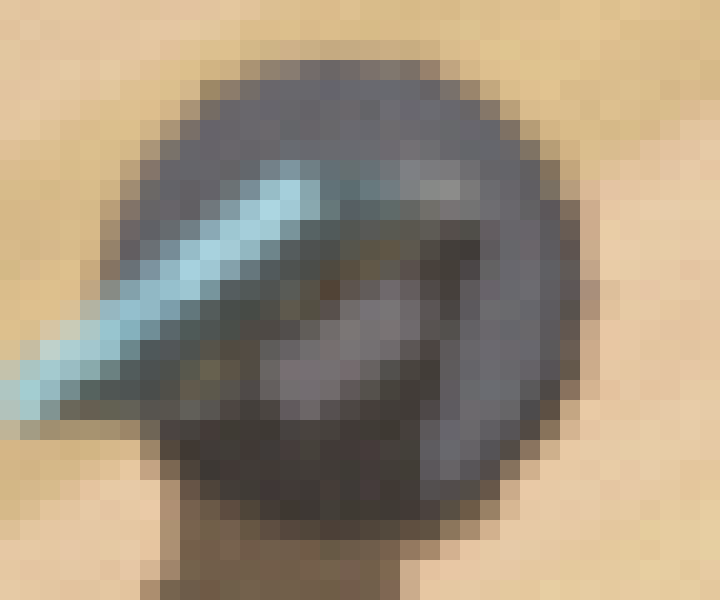

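View pics/tr.png

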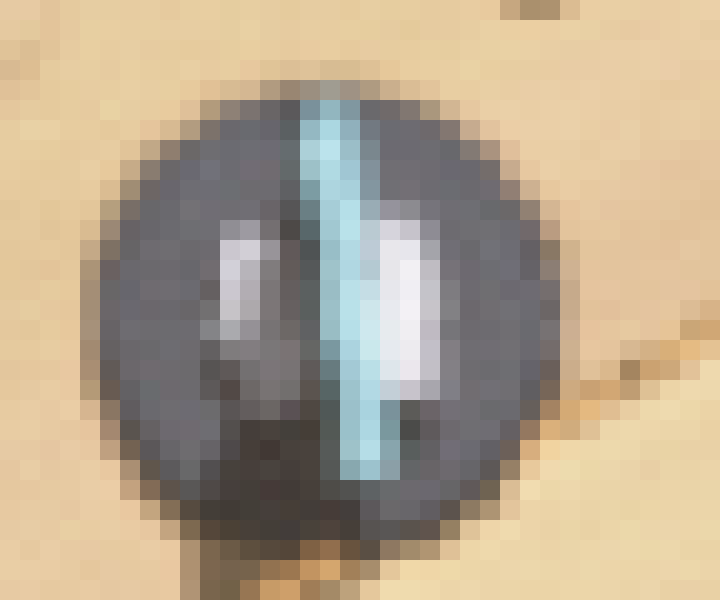

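```bash
cat > rc.py <<'E'
from h import *
Ld=np.array([.5,-.125,1.]);Ld/=np.linalg.norm(Ld)
def boxes(k,notch,jt=9):
    B=[]# (lo,hi,color) in local (u,v,w world z)
    fr=(215,215,215);cl=(190,190,120)
    if notch:
        B+= [((-3,-22,10),(3,11,24),fr),((-3,-22,24),(3,22,64),fr)]
    else: B+=[((-3,-22,10),(3,22,64),fr)]
    B+=[((-3,-22,64),(3,22,120),cl),((3,-13,31),(3.3,13,63),(150,200,220))]
    for s in(1,-1):
        a,b=sorted((s*3.7,s*(3.7+jt)));B.append(((a,-11,10),(b,11,30),(150,140,140)))
    return B
def inter(o,d,lo,hi):
    with np.errstate(divide='ignore',invalid='ignore'):
        t1=(np.array(lo)-o)/d;t2=(np.array(hi)-o)/d
    a=np.minimum(t1,t2);b=np.maximum(t1,t2)
    tn=a.max(1);tf=b.min(1);hit=(tn<tf)&(tf>1e-6)
    ax=a.argmax(1)
    return np.where(hit&(tn>1e-6),tn,np.inf),ax
def cast(o,d,B,full=True):
    t=np.full(len(d),np.inf);col=np.zeros((len(d),3));nrm=np.zeros((len(d),3))
    for lo,hi,c in B:
        tt,ax=inter(o,d,lo,hi);m=tt<t
        t[m]=tt[m];col[m]=c
        nn=np.zeros((len(d),3));nn[np.arange(len(d)),ax]=-np.sign(d[np.arange(len(d)),ax]);nrm[m]=nn[m]
    # foot disc top z=10 r=31, ground z=0
    for z,rad,c in((10,31,(110,100,100)),(0,1e9,(140,185,215))):
        with np.errstate(divide='ignore',invalid='ignore'): tt=(z-o[:,2])/d[:,2]
        p=o+d*tt[:,None];m=(tt>1e-6)&(tt<t)&((p[:,:2]**2).sum(1)<rad**2)
        t[m]=tt[m];col[m]=c;nrm[m]=(0,0,1)
    return t,col,nrm
def render(n,k,notch,x0,y0,W,H,off=(0,0),ss=4):
    c,y=PL[k];y=y/np.linalg.norm(y);x=np.array([y[1],-y[0]])
    R=np.array([[*x,0],[*y,0],[0,0,1]])
    cam=C[n];Rw=cam["world_to_cam"][:3,:3];t=cam["world_to_cam"][:3,3]
    o=R@(-Rw.T@t-np.r_[c,0])
    uu,vv=np.meshgrid(x0-.5+(np.arange(W*ss)+.5)/ss-off[0],y0-.5+(np.arange(H*ss)+.5)/ss-off[1])
    d=np.c_[uu.ravel(),vv.ravel(),np.ones(uu.size)]@np.linalg.inv(cam["mtx"]).T@Rw@R.T
    O=np.repeat(o[None],len(d),0);B=boxes(k,notch)
    T,col,nr=cast(O,d,B)
    P=O+d*T[:,None]+nr*.01;l=R@Ld
    S,_,_=cast(P,np.repeat(l[None],len(P),0),B)
    lam=np.clip(nr@l,0,1)*(~np.isfinite(S))
    im=col*(0.4+0.65*lam)[:,None]
    im=np.clip(im,0,255).reshape(H*ss,W*ss,3).astype(np.float32)
    return cv2.resize(im,(W,H),interpolation=cv2.INTER_AREA).astype(np.uint8)
E
python3 - <<'E'
from rc import *
for n,k,x0,y0,W,H,off in(("top","L",174,222,36,30,(0,0)),("top","R",272,206,36,30,(0,0)),("scene","L",196,260,28,40,(-.7,-.5)),("scene","R",284,222,28,40,(-.3,-.5))):
    a=cv2.imread(f"pics/{n}0.png")[y0:y0+H,x0:x0+W]
    o=cv2.hconcat([a,render(n,k,1,x0,y0,W,H,off),render(n,k,0,x0,y0,W,H,off)])
    s=int(min(800/o.shape[1],600/o.shape[0]))
    cv2.imwrite(f"pics/rc_{n}{k}.png",cv2.resize(o,None,fx=s,fy=s,interpolation=cv2.INTER_NEAREST))
E
```

```text
(no output)
```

View pics/rc_topL.png

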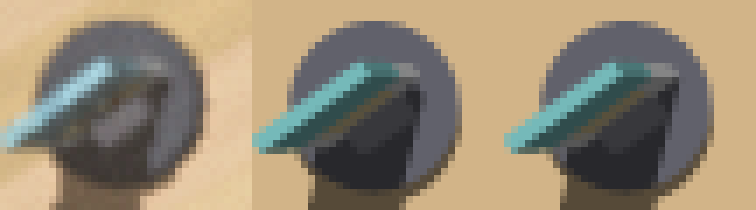

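View pics/rc_topR.png

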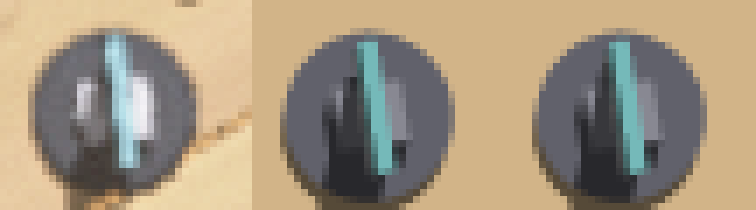

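View pics/rc_sceneL.png

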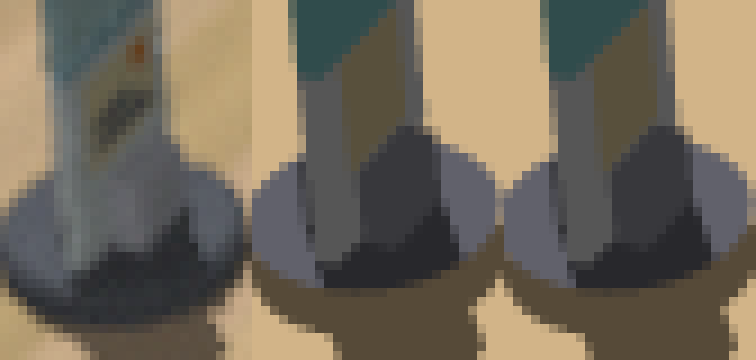

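View pics/rc_sceneR.png

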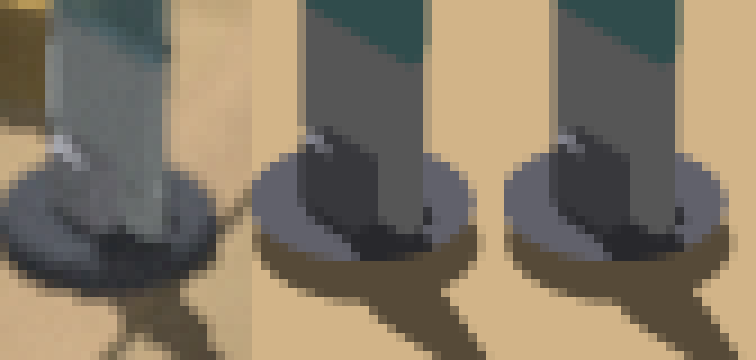

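```bash
python3 - <<'E'
from rc import *
for n,k,x0,y0,W,H,off in(("top","L",183,226,18,20,(-.5,-.3)),("scene","R",284,226,18,24,(-.3,-.5)),("top","R",278,206,20,22,(-.5,-.3))):
    a=cv2.imread(f"pics/{n}0.png")[y0:y0+H,x0:x0+W]
    o=cv2.hconcat([a,render(n,k,1,x0,y0,W,H,off),render(n,k,0,x0,y0,W,H,off)])
    o=np.clip((o/255.)**.7*255,0,255).astype(np.uint8)
    s=int(min(800/o.shape[1],600/o.shape[0]))
    cv2.imwrite(f"pics/rd_{n}{k}.png",cv2.resize(o,None,fx=s,fy=s,interpolation=cv2.INTER_NEAREST))
E
```

```text
(no output)
```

View pics/rd_topL.png

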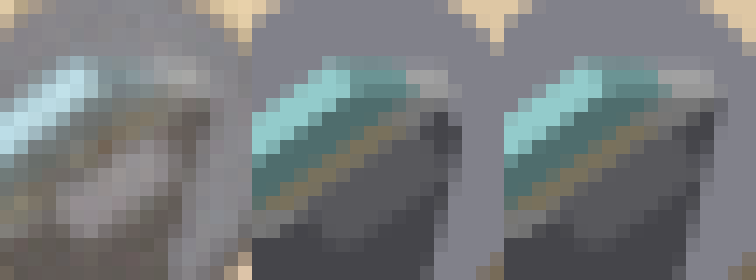

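View pics/rd_sceneR.png

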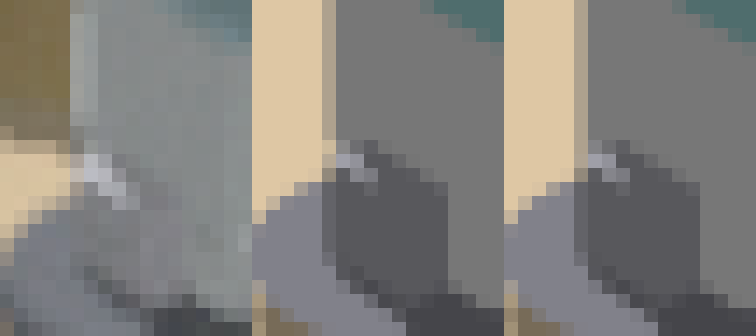

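View pics/rd_topR.png

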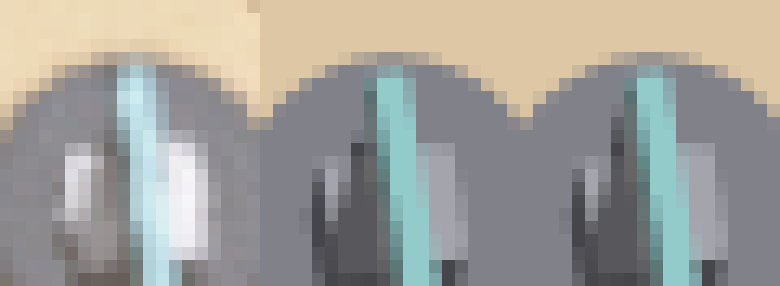

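```bash
cat > fit.py <<'E'
from rc import *
import rc, itertools
from scipy.optimize import minimize
def labels(n,k,notch,x0,y0,W,H,off,ss,dy,jt,lsc):
    c,y=PL[k];a=dy;y=y/np.linalg.norm(y);y=np.array([y[0]*np.cos(a)-y[1]*np.sin(a),y[0]*np.sin(a)+y[1]*np.cos(a)]);x=np.array([y[1],-y[0]])
    R=np.array([[*x,0],[*y,0],[0,0,1]]);cam=C[n];Rw=cam["world_to_cam"][:3,:3];t=cam["world_to_cam"][:3,3]
    o=R@(-Rw.T@t-np.r_[c,0])
    uu,vv=np.meshgrid(x0-.5+(np.arange(W*ss)+.5)/ss-off[0],y0-.5+(np.arange(H*ss)+.5)/ss-off[1])
    d=np.c_[uu.ravel(),vv.ravel(),np.ones(uu.size)]@np.linalg.inv(cam["mtx"]).T@Rw@R.T
    O=np.repeat(o[None],len(d),0);B=boxes(k,notch,jt)
    T,col,nr=cast(O,d,B);P=O+d*T[:,None]+nr*.01
    L=np.array([.5*lsc,-.125*lsc,1.]);l=R@(L/np.linalg.norm(L))
    S,_,_=cast(P,np.repeat(l[None],len(P),0),B)
    lit=(nr@l>0)&~np.isfinite(S)
    mat=(col@np.array([1,1000,1e6])).astype(np.int64)
    key=np.round(mat*100+ (nr@np.array([1,2,3])+4)*10+lit).astype(np.int64)
    return key,col
def cost(p,n,k,notch,w,a):
    x0,y0,W,H=w;ss=5
    key,_=labels(n,k,notch,x0,y0,W,H,p[:2],ss,p[2]/50,p[3]*9,p[4])
    ks=np.unique(key);F=np.stack([cv2.GaussianBlur(cv2.resize((key==q).astype(np.float32).reshape(H*ss,W*ss),(W,H),interpolation=cv2.INTER_AREA),(0,0),.35).ravel() for q in ks],1)
    F=F[:, F.sum(0)>2]
    G=F.T@F+.05*np.eye(F.shape[1]);m=F.T@a;sol=np.linalg.solve(G,m)
    r=F@sol-a
    return np.sqrt((np.clip(np.abs(r),0,60)**2).mean()),r,F@sol,len(ks)
if __name__=="__main__":
  for n,k,w in(("top","L",(179,226,22,22)),("top","R",(280,208,18,24)),("scene","L",(198,262,22,30)),("scene","R",(286,224,20,30))):
    x0,y0,W,H=w;img=cv2.imread(f"pics/{n}0.png")[y0:y0+H,x0:x0+W];a=img.reshape(-1,3).astype(float)
    ims=[img]
    for notch in(1,0):
        best=None
        for ox,oy in itertools.product((-.8,0,.6),(-.8,0,.6)):
            c0=cost((ox,oy,0,1,1),n,k,notch,w,a)[0]
            if best is None or c0<best[0]: best=(c0,(ox,oy,0,1,1))
        s=minimize(lambda p:cost(p,n,k,notch,w,a)[0],best[1],method="Nelder-Mead",options=dict(initial_simplex=np.array(best[1])+np.vstack([np.zeros(5),np.eye(5)*[.4,.4,2,.2,.1]]),maxfev=250))
        c,r,f,m=cost(s.x,n,k,notch,w,a)
        print(n,k,"notch" if notch else "square",round(c,2),np.round(s.x,2),m,flush=True)
        ims.append(np.clip(f,0,255).reshape(H,W,3).astype(np.uint8))
    o=cv2.hconcat(ims);sc=int(min(800/o.shape[1],600/o.shape[0]))
    cv2.imwrite(f"pics/fit_{n}{k}.png",cv2.resize(o,None,fx=sc,fy=sc,interpolation=cv2.INTER_NEAREST))
E
python3 fit.py
```

```text
top L notch 9.45 [-0.41 -0.4   1.45  0.96  0.68] 15
top L square 9.7 [-0.39 -0.42  1.33  0.96  0.86] 14
top R notch 11.79 [-0.37 -0.42 -1.09  1.03  0.99] 13
top R square 11.96 [-0.37 -0.42 -1.09  1.04  1.04] 13
scene L notch 8.9 [-0.72  0.77  1.89  0.83  0.98] 15
scene L square 8.92 [-0.71  0.8   1.86  0.82  0.94] 15
scene R notch 16.71 [-2.7  -0.07  7.78  1.22  0.87] 12
scene R square 16.7 [-2.64 -0.04  8.55  1.23  0.82] 12
```

```bash
cat > fit2.py <<'E'
from fit import *
for n,k,w,yaw,off,reg in(("top","L",(179,226,22,22),1.35,(-.4,-.4),(9,4,8,9)),("top","R",(280,208,18,24),-1.09,(-.37,-.42),(4,2,8,12)),("scene","R",(288,227,18,16),-1.09,(-.5,-.2),(2,2,7,10))):
    x0,y0,W,H=w;img=cv2.imread(f"pics/{n}0.png")[y0:y0+H,x0:x0+W];a=img.reshape(-1,3).astype(float)
    ims=[img]
    for notch in(1,0):
        f0=lambda p:cost((p[0],p[1],yaw,1,p[2]),n,k,notch,w,a)
        pen=lambda p:f0(p)[0]+((p[2]-1)/.08)**2*.1
        s=minimize(pen,(*off,1),method="Nelder-Mead",options=dict(initial_simplex=np.array((*off,1))+np.vstack([np.zeros(3),np.eye(3)*[.3,.3,.05]]),maxfev=120))
        c,r,f,m=f0(s.x);rr=r.reshape(H,W,3);rx,ry,rw,rh=reg
        print(n,k,"notch" if notch else "square",round(c,2),np.round(s.x,2),m,"local rms",np.sqrt((rr[ry:ry+rh,rx:rx+rw]**2).mean()).round(2),flush=True)
        ims.append(np.clip(f,0,255).reshape(H,W,3).astype(np.uint8))
    o=cv2.hconcat(ims);sc=int(min(800/o.shape[1],600/o.shape[0]))
    cv2.imwrite(f"pics/fit2_{n}{k}.png",cv2.resize(o,None,fx=sc,fy=sc,interpolation=cv2.INTER_NEAREST))
E
python3 fit2.py
```

```text
top L notch 10.03 [-0.43 -0.41  0.93] 16 local rms 6.81
top L square 9.91 [-0.42 -0.4   0.95] 17 local rms 6.45
top R notch 12.12 [-0.37 -0.42  0.99] 13 local rms 13.74
top R square 12.21 [-0.37 -0.42  0.99] 13 local rms 14.05
scene R notch 15.21 [-1.08  0.38  0.96] 10 local rms 8.41
scene R square 15.17 [-1.09  0.37  0.96] 10 local rms 8.41
```

View pics/fit2_topL.png

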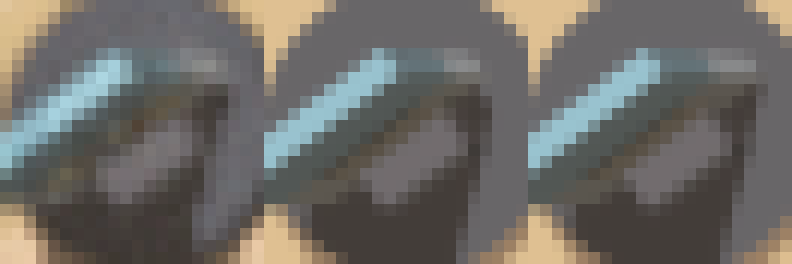

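View pics/fit2_topR.png

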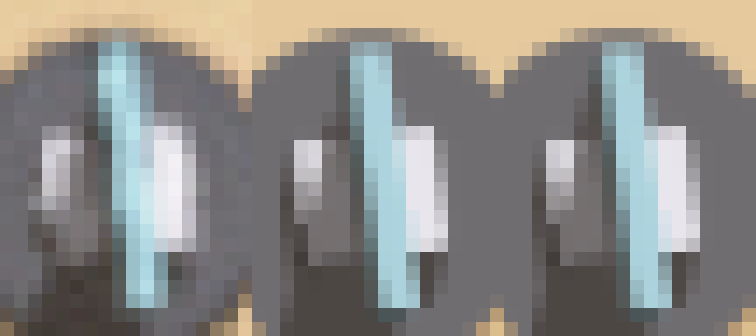

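View pics/fit2_sceneR.png

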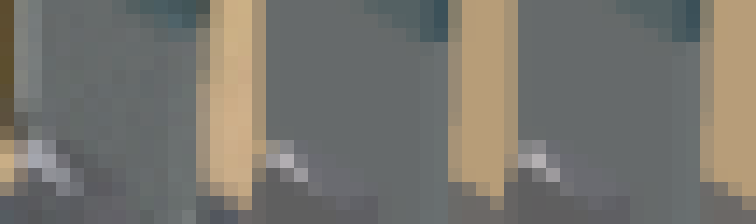

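```bash
python3 - <<'E'
from fit import *
for n,k,w,p,sub in(("top","R",(280,208,18,24),(-.37,-.42,-1.09,1,.99),(slice(2,12),slice(3,10))),("top","L",(179,226,22,22),(-.42,-.4,1.35,1,.95),(slice(3,11),slice(11,20)))):
    x0,y0,W,H=w;img=cv2.imread(f"pics/{n}0.png")[y0:y0+H,x0:x0+W];a=img.reshape(-1,3).astype(float)
    print(n,k,"obs\n",img[...,2][sub])
    for h in(1,0):
        print("notch" if h else "square");print(cost(p,n,k,h,w,a)[2].reshape(H,W,3)[...,2][sub].astype(int))
E
```

```text
top R obs
 [[215 212 177 153 155 160 159]
 [142 123 105  91 122 146 128]
 [106 105 103  91 148 171 144]
 [107 109 109 101 172 187 155]
 [108 113 112  99 157 176 160]
 [108 109 109  95 124 173 168]
 [111 112 105  86 106 166 181]
 [144 157 116  77  88 161 185]
 [203 210 152  97  79 152 178]
 [210 183 128  98  85 159 176]]
notch
[[229 205 174 151 137 137 138]
 [133 114 113 113 141 148 141]
 [112 112 112 103 153 172 160]
 [112 112 112  91 146 172 167]
 [112 112 112  92 136 172 172]
 [112 112 111  94 118 172 172]
 [112 112 103  90 111 172 172]
 [113 113  88  82 100 172 173]
 [206 215 131 103  87 171 173]
 [203 217 119 108  83 167 173]]
square
[[228 205 174 151 138 137 138]
 [133 114 113 113 141 148 141]
 [112 112 112 103 153 172 160]
 [112 112 112  91 146 172 167]
 [112 112 110  85 135 172 172]
 [112 112 102  84 117 172 172]
 [112 112  95  83 110 172 172]
 [114 113  88  85 100 172 173]
 [206 215 131 104  87 171 173]
 [203 217 118 109  84 168 173]]
top L obs
 [[105 105 106 109 115 110 104 100 101]
 [ 99 101 103 112 126 123 123 111 101]
 [ 97  92 103 113 125 135 140 122 107]
 [102  86  89  95 100 113 119 115 110]
 [ 81  83  88  89  90  94  85  80  99]
 [ 76  86  90  95  93  79  67  64  94]
 [ 79  88  97  93  89  72  68  75  99]
 [ 81  93  98 111 100  80  70  93 104]]
notch
[[104 104 104 104 105 105 104 104 104]
 [ 97 100 101 111 125 122 112 104 104]
 [102  99  99 101 130 138 134 107 104]
 [ 93  85  85  86  97 111 111 108 104]
 [ 82  82  83  89  92  91  83 102 104]
 [ 81  77  90  91  80  72  68  84 104]
 [ 75  83  91  99  83  68  67  70 104]
 [ 90  92 105 113 105  76  69  78 104]]
square
[[104 104 104 104 105 105 105 104 104]
 [ 97 100 101 110 123 121 117 110 104]
 [102  99  99 101 128 135 135 131 106]
 [ 93  86  85  86  96 109 109 109 103]
 [ 82  82  83  88  91  91  90  77  89]
 [ 81  77  89  91  90  87  72  68  97]
 [ 75  83  91  98  85  71  68  70 104]
 [ 90  92 105 113 105  75  69  78 104]]
```

Emit:
move_arm(moves=[{"jaw": 0.75,"roll": -7.1},{"roll": -7.1,"jaw": 0.75},{"roll": -7.1,"jaw": 0.75},{"roll": -7.1,"jaw": 0.75},{"roll": -7.1,"jaw": 0.75},{"roll": -7.1,"jaw": 0.75},{"roll": -7.1,"jaw": 0.75},{"roll": -7.1,"jaw": 0.75},{"roll": -7.1,"jaw": 0.75},{"roll": -7.0,"jaw": 0.75}], force=30)

```text
invalid input
```

Emit:
move_arm(moves=[{"jaw": 0.75,"x": 0,"y": 0,"z": 0,"roll": -7.1},{"jaw": 0.75,"x": 0,"y": 0,"z": 0,"roll": -7.1},{"jaw": 0.75,"x": 0,"y": 0,"z": 0,"roll": -7.1},{"jaw": 0.75,"x": 0,"y": 0,"z": 0,"roll": -7.1},{"jaw": 0.75,"x": 0,"y": 0,"z": 0,"roll": -7.1},{"jaw": 0.75,"x": 0,"y": 0,"z": 0,"roll": -7.1},{"jaw": 0.75,"x": 0,"y": 0,"z": 0,"roll": -7.1},{"jaw": 0.75,"x": 0,"y": 0,"z": 0,"roll": -7.1},{"jaw": 0.75,"x": 0,"y": 0,"z": 0,"roll": -7.1},{"jaw": 0.75,"x": 0,"y": 0,"z": 0,"roll": -7.0}], force=30)

```text
clock: 0.93
eef_pos: [263.0, -566.7, 230.8]
eef_rot: [-2.098, -2.337, -0.001]
force: [-0.2, 0.1, 0.3]
opening: 64.2
```

Emit:
move_arm(moves=[{"jaw": 0.75,"x": 0.027,"y": 0.0165,"z": 0,"roll": 0},{"jaw": 0.75,"x": 0.0275,"y": 0.0165,"z": 0,"roll": 0},{"jaw": 0.75,"x": 0.0275,"y": 0.0165,"z": 0,"roll": 0},{"jaw": 0.75,"x": 0.0275,"y": 0.0165,"z": 0,"roll": 0},{"jaw": 0.75,"x": 0.0275,"y": 0.0165,"z": 0,"roll": 0},{"jaw": 0.75,"x": 0.0275,"y": 0.0165,"z": 0,"roll": 0},{"jaw": 0.75,"x": 0.0275,"y": 0.0165,"z": 0,"roll": 0},{"jaw": 0.75,"x": 0.0275,"y": 0.0165,"z": 0,"roll": 0},{"jaw": 0.75,"x": 0.0275,"y": 0.0165,"z": 0,"roll": 0},{"jaw": 0.75,"x": 0.0275,"y": 0.0165,"z": 0,"roll": 0}])

```text
clock: 1.77
eef_pos: [399.7, -275.6, 231.1]
eef_rot: [-2.106, -2.33, 0.0]
force: [0.5, 0.2, 0.2]
opening: 64.0
```

Emit:
move_arm(moves=[{"jaw": 0.75,"x": 0.0275,"y": 0.0165,"z": 0,"roll": 0},{"jaw": 0.75,"x": 0.0275,"y": 0.0165,"z": 0,"roll": 0},{"jaw": 0.75,"x": 0.0275,"y": 0.0165,"z": 0,"roll": 0},{"jaw": 0.75,"x": 0.0275,"y": 0.0165,"z": 0,"roll": 0},{"jaw": 0.75,"x": 0.0275,"y": 0.0165,"z": 0,"roll": 0},{"jaw": 0.75,"x": 0.0275,"y": 0.0165,"z": 0,"roll": 0},{"jaw": 0.75,"x": 0.0275,"y": 0.0165,"z": 0,"roll": 0},{"jaw": 0.75,"x": 0.0275,"y": 0.0165,"z": 0,"roll": 0},{"jaw": 0.75,"x": 0.0275,"y": 0.0165,"z": 0,"roll": 0},{"jaw": 0.75,"x": 0.025,"y": 0.0165,"z": 0,"roll": 0}])

```text
clock: 2.6
eef_pos: [536.3, 12.6, 231.1]
eef_rot: [-2.105, -2.331, 0.0]
force: [0.7, -0.7, -0.6]
opening: 63.7
```

Check alignment by picture.

```bash
cat > snap.py <<'E'
import sys
from plant import observe, viewer
import cv2,numpy as np
def snap(tag,cs=(150,100,220,165),ct=(200,140,180,135)):
    o=[]
    for n,(x,y,w,h) in(("scene",cs),("top",ct)):
        im=viewer.read_camera(n)["pixels"][:,:,::-1];cv2.imwrite(f"pics/{tag}_{n}.png",im)
        c=im[y:y+h,x:x+w];o.append(cv2.resize(c,(400,int(400*h/w)),interpolation=cv2.INTER_CUBIC))
    H=min(i.shape[0] for i in o);cv2.imwrite(f"pics/{tag}.png",cv2.hconcat([i[:H] for i in o]))
    s=observe();print({k:np.round(s[k],2) for k in("clock","eef_pos","eef_rot","force","opening","joint_pos")})
snap(sys.argv[1])
E
python3 snap.py a1
```

```text
{'clock': np.float64(2.7), 'eef_pos': array([537.41,  16.67, 231.36]), 'eef_rot': array([-2.1 , -2.34, -0.01]), 'force': array([-0.89, -0.23, -0.17]), 'opening': np.float64(64.29), 'joint_pos': array([ 0.4 ,  0.43, -0.7 ,  1.73,  0.3 ,  1.09, -0.28])}
```

View pics/a1.png

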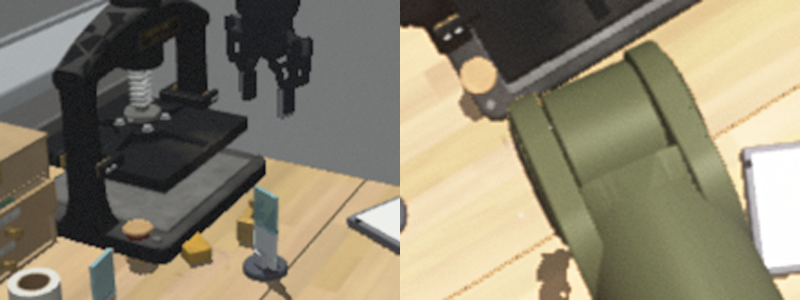

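Emit:
move_arm(moves=[{"jaw": 0.75,"x": -0.004,"y": -0.003,"z": 0.01,"roll": 0},{"jaw": 0.75,"x": 0,"y": 0,"z": 0.02,"roll": 0},{"jaw": 0.75,"x": 0,"y": 0,"z": 0.02,"roll": 0},{"jaw": 0.75,"x": 0,"y": 0,"z": 0.01,"roll": 0},{"jaw": 0.75,"x": 0,"y": 0,"z": 0.01,"roll": 0},{"jaw": 0.75,"x": 0,"y": 0,"z": 0.01,"roll": 0},{"jaw": 0.75,"x": 0,"y": 0,"z": 0,"roll": 0},{"jaw": 0.75,"x": 0,"y": 0,"z": 0,"roll": 0},{"jaw": 0.75,"x": 0,"y": 0,"z": 0,"roll": 0},{"jaw": 0.75,"x": 0,"y": 0,"z": 0,"roll": 0}])

```text
clock: 3.53
eef_pos: [534.1, 6.6, 152.1]
eef_rot: [2.105, 2.33, 0.002]
force: [-0.3, -0.5, -1.0]
opening: 63.9
```

```bash
python3 snap.py a2
```

```text
{'clock': np.float64(3.63), 'eef_pos': array([533.97,   6.51, 151.93]), 'eef_rot': array([2.11, 2.33, 0.  ]), 'force': array([-0.14, -0.02,  0.04]), 'opening': np.float64(63.76), 'joint_pos': array([ 0.38,  0.5 , -0.65,  1.85,  0.38,  0.91, -0.35])}
```

View pics/a2.png

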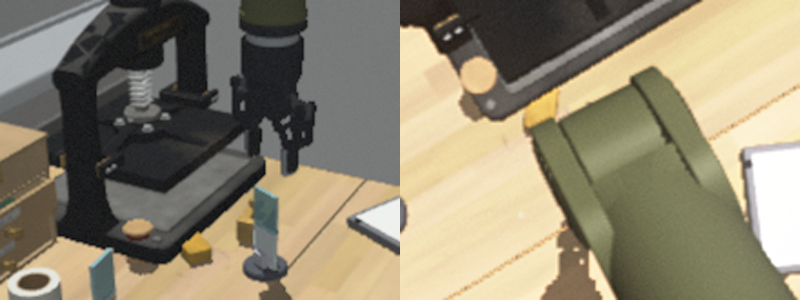

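Emit:
move_arm(moves=[{"jaw": 0.75,"x": 0.0055,"y": 0.0015,"z": 0,"roll": 0},{"jaw": 0.75,"x": 0,"y": 0,"z": 0,"roll": 0},{"jaw": 0.75,"x": 0,"y": 0,"z": 0,"roll": 0},{"jaw": 0.75,"x": 0,"y": 0,"z": 0.01,"roll": 0},{"jaw": 0.75,"x": 0,"y": 0,"z": 0.01,"roll": 0},{"jaw": 0.75,"x": 0,"y": 0,"z": 0.01,"roll": 0},{"jaw": 0.75,"x": 0,"y": 0,"z": 0,"roll": 0},{"jaw": 0.75,"x": 0,"y": 0,"z": 0,"roll": 0},{"jaw": 0.75,"x": 0,"y": 0,"z": 0,"roll": 0},{"jaw": 0.75,"x": 0,"y": 0,"z": 0,"roll": 0}])

```text
clock: 4.47
eef_pos: [534.8, 12.2, 121.5]
eef_rot: [2.106, 2.331, 0.001]
force: [-0.3, -0.3, 0.3]
opening: 64.1
```

```bash
python3 - <<'E'
from plant import observe,viewer
import cv2,numpy as np
im=viewer.read_camera("scene")["pixels"][:,:,::-1]
cv2.imwrite("pics/a3.png",cv2.resize(im[150:270,245:345],None,fx=5,fy=5,interpolation=cv2.INTER_CUBIC))
print(observe()["eef_pos"])
E
```

```text
[534.7865121   12.15925882 121.58728697]
```

View pics/a3.png

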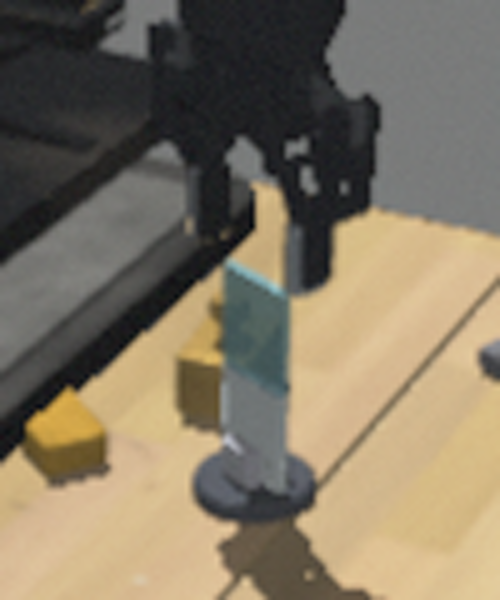

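Emit:
move_arm(moves=[{"jaw": 0.75,"x": 0,"y": 0,"z": 0.01,"roll": 0},{"jaw": 0.75,"x": 0,"y": 0,"z": 0.01,"roll": 0},{"jaw": 0.75,"x": 0,"y": 0,"z": 0.01,"roll": 0},{"jaw": 0.75,"x": 0,"y": 0,"z": 0.01,"roll": 0},{"jaw": 0.75,"x": 0,"y": 0,"z": 0.01,"roll": 0},{"jaw": 0.75,"x": 0,"y": 0,"z": 0,"roll": 0},{"jaw": 0.75,"x": 0,"y": 0,"z": 0,"roll": 0},{"jaw": 0.75,"x": 0,"y": 0,"z": 0,"roll": 0},{"jaw": 0.75,"x": 0,"y": 0,"z": 0,"roll": 0},{"jaw": 0.7,"x": 0,"y": 0,"z": 0,"roll": 0}])

```text
clock: 5.35
eef_pos: [534.9, 12.2, 71.8]
eef_rot: [2.106, 2.331, 0.001]
force: [0.3, -0.7, 0.1]
opening: 60.0
```

Emit:
move_arm(moves=[{"jaw": 0.6,"x": 0,"y": 0,"z": 0,"roll": 0},{"jaw": 0.5,"x": 0,"y": 0,"z": 0,"roll": 0},{"jaw": 0.4,"x": 0,"y": 0,"z": 0,"roll": 0},{"jaw": 0.3,"x": 0,"y": 0,"z": 0,"roll": 0},{"jaw": 0,"x": 0,"y": 0,"z": 0,"roll": 0},{"jaw": 0,"x": 0,"y": 0,"z": 0,"roll": 0},{"jaw": 0,"x": 0,"y": 0,"z": 0,"roll": 0},{"jaw": 0,"x": 0,"y": 0,"z": 0,"roll": 0},{"jaw": 0,"x": 0,"y": 0,"z": 0,"roll": 0},{"jaw": 0,"x": 0,"y": 0,"z": 0,"roll": 0}], force=30)

```text
clock: 6.18
eef_pos: [534.8, 12.1, 71.6]
eef_rot: [2.106, 2.331, 0.001]
force: [-1.2, -0.2, 6.3]
opening: 43.7
```

Emit:
move_arm(moves=[{"jaw": 0,"x": 0,"y": 0,"z": -0.005,"roll": 0},{"jaw": 0,"x": 0,"y": 0,"z": -0.005,"roll": 0},{"jaw": 0,"x": 0,"y": 0,"z": -0.01,"roll": 0},{"jaw": 0,"x": 0,"y": 0,"z": -0.01,"roll": 0},{"jaw": 0,"x": 0,"y": 0,"z": -0.01,"roll": 0},{"jaw": 0,"x": 0,"y": 0,"z": -0.01,"roll": 0},{"jaw": 0,"x": 0,"y": 0,"z": 0,"roll": 0},{"jaw": 0,"x": 0,"y": 0,"z": 0,"roll": 0},{"jaw": 0,"x": 0,"y": 0,"z": 0,"roll": 0},{"jaw": 0,"x": 0,"y": 0,"z": 0,"roll": 0}])

```text
clock: 7.02
eef_pos: [534.2, 12.0, 120.8]
eef_rot: [-2.106, -2.331, 0.001]
force: [-0.6, -0.2, -1.4]
opening: 43.3
```

```bash
cat > s2.py <<'E'
import sys
from plant import observe,viewer
import cv2,numpy as np
x,y,w,h=map(int,sys.argv[2:6]) if len(sys.argv)>2 else (230,130,130,140)
im=viewer.read_camera("scene")["pixels"][:,:,::-1]
s=min(800/w,600/h)
cv2.imwrite(f"pics/{sys.argv[1]}.png",cv2.resize(im[y:y+h,x:x+w],None,fx=s,fy=s,interpolation=cv2.INTER_CUBIC))
o=observe();print({k:np.round(o[k],2) for k in("clock","eef_pos","force","wrist_torque","opening")})
E
python3 s2.py a4
```

```text
{'clock': np.float64(7.07), 'eef_pos': array([534.17,  11.98, 120.81]), 'force': array([-0.29,  0.41, -0.47]), 'wrist_torque': array([-0.03, -0.06, -0.02]), 'opening': np.float64(43.69)}
```

View pics/a4.png

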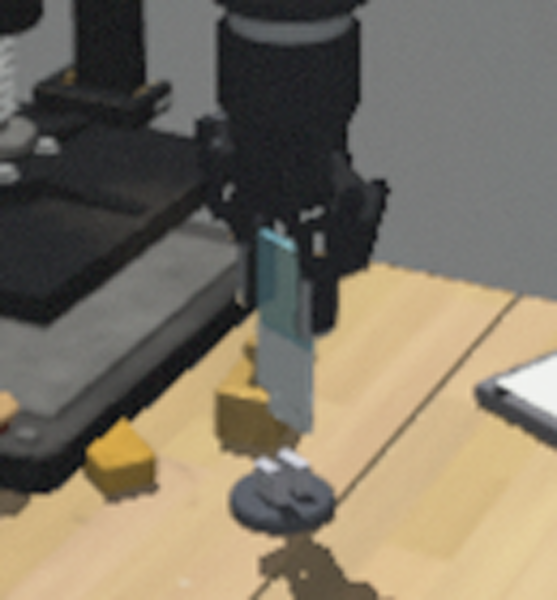

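Emit:
move_arm(moves=[{"jaw": 0,"x": -0.013,"y": 0,"z": 0,"roll": 0},{"jaw": 0,"x": -0.013,"y": 0,"z": 0,"roll": 0},{"jaw": 0,"x": 0,"y": 0,"z": 0,"roll": 0},{"jaw": 0,"x": 0,"y": 0,"z": 0.01,"roll": 0},{"jaw": 0,"x": 0,"y": 0,"z": 0.01,"roll": 0},{"jaw": 0,"x": 0,"y": 0,"z": 0.01,"roll": 0},{"jaw": 0,"x": 0,"y": 0,"z": 0.01,"roll": 0},{"jaw": 0,"x": 0,"y": 0,"z": 0.003,"roll": 0},{"jaw": 0,"x": 0,"y": 0,"z": 0,"roll": 0},{"jaw": 0,"x": 0,"y": 0,"z": 0,"roll": 0}], force=30)

```text
clock: 7.9
eef_pos: [537.0, -13.3, 78.0]
eef_rot: [-2.105, -2.331, 0.0]
force: [0.0, -0.9, -0.0]
opening: 43.3
```

```bash
python3 s2.py a5
```

```text
{'clock': np.float64(7.95), 'eef_pos': array([537.33, -13.4 ,  78.38]), 'force': array([-0.17, -0.07,  0.04]), 'wrist_torque': array([ 0.03, -0.03, -0.05]), 'opening': np.float64(43.62)}
```

View pics/a5.png

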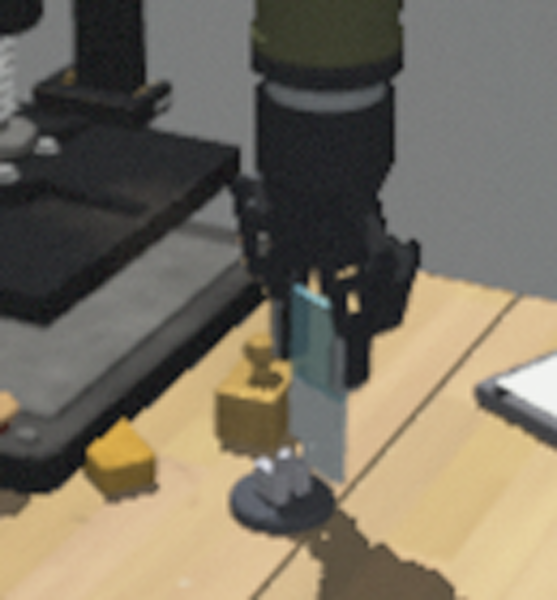

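Emit:
move_arm(moves=[{"jaw": 0,"x": 0.005,"y": 0,"z": 0,"roll": 0},{"jaw": 0,"x": 0.005,"y": 0,"z": 0,"roll": 0},{"jaw": 0,"x": 0.006,"y": 0,"z": 0,"roll": 0},{"jaw": 0,"x": 0.006,"y": 0,"z": 0.0005,"roll": 0},{"jaw": 0,"x": 0.0055,"y": 0,"z": 0.001,"roll": 0},{"jaw": 0,"x": 0.006,"y": 0,"z": 0.002,"roll": 0},{"jaw": 0,"x": 0.005,"y": 0,"z": 0.002,"roll": 0},{"jaw": 0,"x": 0.0055,"y": 0,"z": 0.002,"roll": 0},{"jaw": 0,"x": 0,"y": 0,"z": 0,"roll": 0},{"jaw": 0,"x": 0,"y": 0,"z": 0,"roll": 0}], force=25)

```text
clock: 8.78
eef_pos: [532.4, 31.1, 70.5]
eef_rot: [-2.104, -2.332, -0.0]
force: [0.5, -0.8, 0.0]
opening: 43.3
```

```bash
python3 s2.py a6
```

```text
{'clock': np.float64(8.83), 'eef_pos': array([532.25,  30.9 ,  70.49]), 'force': array([-0.58, -0.3 ,  0.49]), 'wrist_torque': array([-0.12, -0.12, -0.02]), 'opening': np.float64(43.54)}
```

View pics/a6.png

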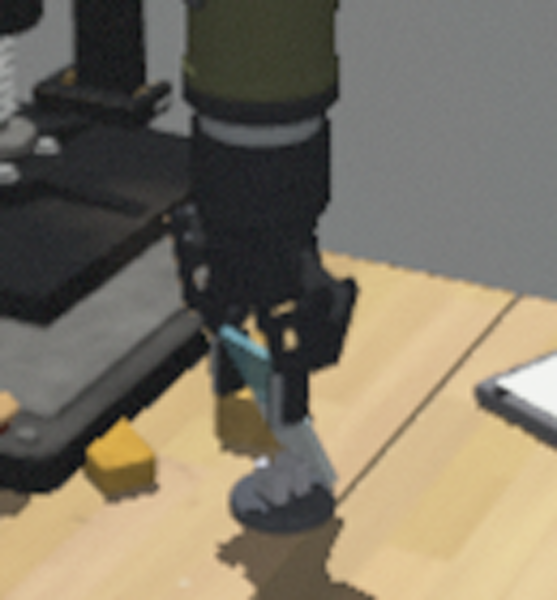

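Emit:
move_arm(moves=[{"jaw": 0,"x": 0.005,"y": 0,"z": 0.003,"roll": 0},{"jaw": 0,"x": 0.005,"y": 0,"z": 0.003,"roll": 0},{"jaw": 0,"x": 0.0045,"y": 0,"z": 0.004,"roll": 0},{"jaw": 0,"x": 0.004,"y": 0,"z": 0.004,"roll": 0},{"jaw": 0,"x": 0.004,"y": 0,"z": 0.0045,"roll": 0},{"jaw": 0,"x": 0.003,"y": 0,"z": 0.005,"roll": 0},{"jaw": 0,"x": 0.003,"y": 0,"z": 0.005,"roll": 0},{"jaw": 0,"x": 0.0025,"y": 0,"z": 0.005,"roll": 0},{"jaw": 0,"x": 0.002,"y": 0,"z": 0.006,"roll": 0},{"jaw": 0,"x": 0,"y": 0,"z": 0,"roll": 0}], force=25)

```text
clock: 9.67
eef_pos: [529.0, 63.7, 30.2]
eef_rot: [-2.104, -2.332, 0.0]
force: [0.3, 0.7, 2.4]
opening: 43.5
```

```bash
python3 s2.py a7
```

```text
{'clock': np.float64(9.72), 'eef_pos': array([529.07,  63.4 ,  30.58]), 'force': array([0.29, 0.28, 2.58]), 'wrist_torque': array([-0.05, -0.05, -0.03]), 'opening': np.float64(43.65)}
```

View pics/a7.png

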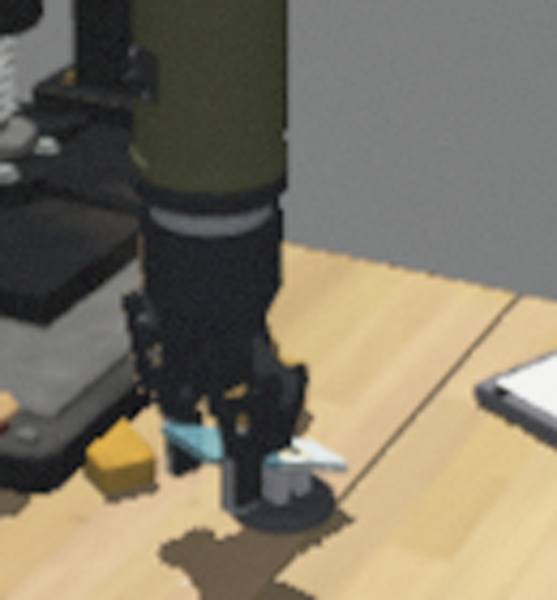

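Emit:
move_arm(moves=[{"jaw": 0,"x": 0.001,"y": 0,"z": 0.004,"roll": 0},{"jaw": 0,"x": 0.001,"y": 0,"z": 0.004,"roll": 0},{"jaw": 0,"x": 0,"y": 0,"z": 0.004,"roll": 0},{"jaw": 0,"x": 0,"y": 0,"z": 0.002,"roll": 0},{"jaw": 0,"x": 0,"y": 0,"z": 0,"roll": 0},{"jaw": 0,"x": 0,"y": 0,"z": 0,"roll": 0},{"jaw": 0,"x": 0,"y": 0,"z": -0.01,"roll": 0},{"jaw": 0,"x": 0,"y": 0,"z": -0.02,"roll": 0},{"jaw": 0,"x": 0,"y": 0,"z": -0.03,"roll": 0},{"jaw": 0,"x": 0,"y": 0,"z": -0.03,"roll": 0}], force=25)

```text
clock: 10.55
eef_pos: [528.0, 64.6, 108.2]
eef_rot: [-2.104, -2.33, 0.003]
force: [1.3, 0.5, -0.2]
opening: 44.0
```

```bash
python3 s2.py a8
```

```text
{'clock': np.float64(10.6), 'eef_pos': array([530.96,  65.65, 113.9 ]), 'force': array([1.2 , 0.88, 2.86]), 'wrist_torque': array([ 0.08, -0.08,  0.03]), 'opening': np.float64(43.24)}
```

View pics/a8.png

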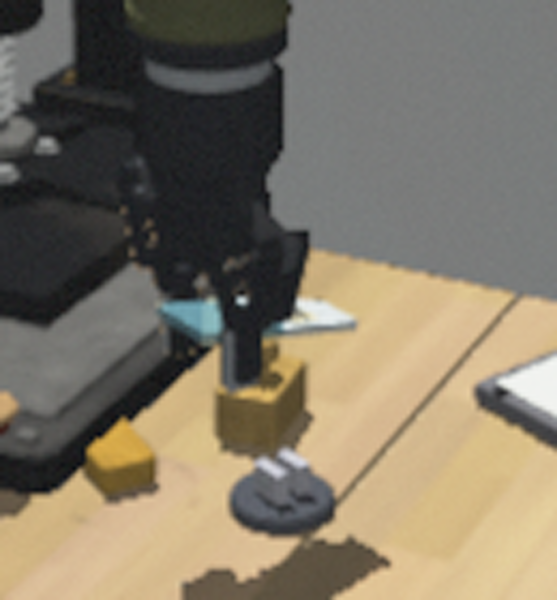

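Emit:
move_arm(moves=[{"jaw": 0,"x": -0.006,"y": -0.002,"z": 0,"roll": 0},{"jaw": 0,"x": -0.013,"y": -0.003,"z": 0,"roll": 0},{"jaw": 0,"x": -0.013,"y": -0.003,"z": 0,"roll": 0},{"jaw": 0,"x": -0.013,"y": -0.003,"z": 0,"roll": 0},{"jaw": 0,"x": -0.013,"y": -0.003,"z": 0,"roll": 0},{"jaw": 0,"x": -0.013,"y": -0.003,"z": 0,"roll": 0},{"jaw": 0,"x": -0.013,"y": -0.003,"z": 0,"roll": 0},{"jaw": 0,"x": -0.013,"y": -0.003,"z": 0,"roll": 0},{"jaw": 0,"x": -0.013,"y": -0.003,"z": 0,"roll": 0},{"jaw": 0,"x": -0.013,"y": -0.003,"z": 0,"roll": 0}], force=35)

```text
clock: 11.43
eef_pos: [511.5, -61.8, 106.6]
eef_rot: [-2.106, -2.33, 0.002]
force: [-0.1, 0.3, 0.1]
opening: 43.2
```

Emit:
move_arm(moves=[{"jaw": 0,"x": -0.013,"y": -0.003,"z": 0,"roll": 0},{"jaw": 0,"x": -0.013,"y": -0.003,"z": 0,"roll": 0},{"jaw": 0,"x": -0.013,"y": -0.003,"z": 0,"roll": 0},{"jaw": 0,"x": -0.013,"y": -0.003,"z": 0,"roll": 0},{"jaw": 0,"x": -0.013,"y": -0.003,"z": 0,"roll": 0},{"jaw": 0,"x": -0.013,"y": -0.003,"z": 0,"roll": 0},{"jaw": 0,"x": -0.013,"y": -0.003,"z": 0,"roll": 0},{"jaw": 0,"x": -0.013,"y": -0.003,"z": 0,"roll": 0},{"jaw": 0,"x": -0.013,"y": -0.003,"z": 0.005,"roll": 0},{"jaw": 0,"x": -0.006,"y": -0.002,"z": 0.01,"roll": 0}], force=35)

```text
clock: 12.27
eef_pos: [495.8, -188.4, 91.9]
eef_rot: [2.108, 2.328, -0.001]
force: [0.0, -0.5, -0.8]
opening: 43.2
```

Emit:
move_arm(moves=[{"jaw": 0,"x": 0,"y": 0,"z": 0,"roll": 0},{"jaw": 0,"x": 0,"y": 0,"z": 0,"roll": 0},{"jaw": 0,"x": 0,"y": 0,"z": 0,"roll": 0},{"jaw": 0,"x": 0,"y": 0,"z": 0,"roll": 0},{"jaw": 0,"x": 0,"y": 0,"z": 0,"roll": 0},{"jaw": 0,"x": 0,"y": 0,"z": 0,"roll": 0},{"jaw": 0,"x": 0,"y": 0,"z": 0,"roll": 0},{"jaw": 0,"x": 0,"y": 0,"z": 0,"roll": 0},{"jaw": 0,"x": 0,"y": 0,"z": 0,"roll": 0},{"jaw": 0,"x": 0,"y": 0,"z": 0,"roll": 0}], force=35)

```text
clock: 13.1
eef_pos: [496.4, -185.8, 92.4]
eef_rot: [2.106, 2.331, 0.0]
force: [0.5, -0.2, -0.6]
opening: 43.6
```

```bash
python3 s2.py a9 320 130 130 120;python3 snap.py b0
```

```text
{'clock': np.float64(13.15), 'eef_pos': array([ 496.37, -185.8 ,   92.31]), 'force': array([ 1.22, -0.01, -0.37]), 'wrist_torque': array([ 0.05, -0.  , -0.02]), 'opening': np.float64(42.88)}
{'clock': np.float64(13.25), 'eef_pos': array([ 496.35, -185.8 ,   92.29]), 'eef_rot': array([-2.11, -2.33, -0.  ]), 'force': array([ 0.11,  0.83, -0.38]), 'opening': np.float64(43.67), 'joint_pos': array([ 0.71,  0.58, -0.61,  1.93,  0.46,  0.78, -0.05])}
```

View pics/a9.png

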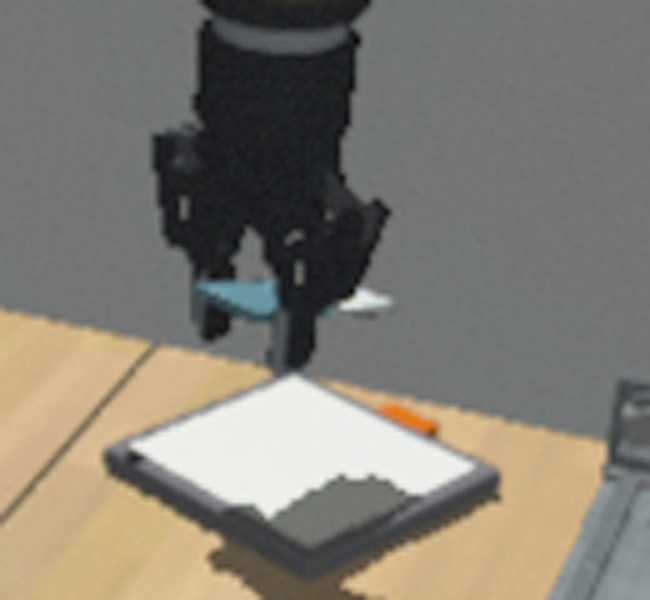

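View pics/b0_top.png

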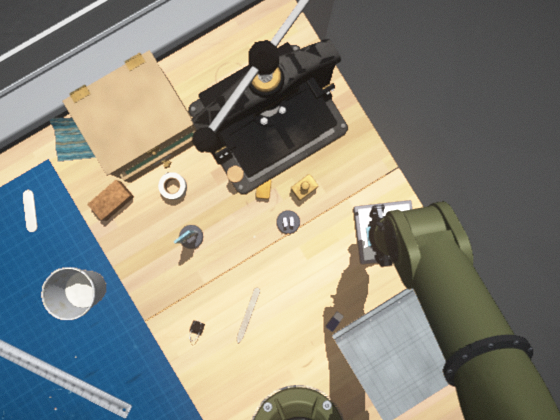

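```bash
python3 - <<'E'
from h import *
im=cv2.imread("pics/b0_scene.png");x,y,w,h=345,170,60,45;s=13
g=np.array([496.4,-185.8,111]);t=np.array([.1,-.995,0])
o=cv2.resize(im[y:y+h,x:x+w],None,fx=s,fy=s,interpolation=cv2.INTER_CUBIC)
yv=np.array([.995,.1,0])
for tl,col in((0,(0,255,0)),(10,(0,0,255)),(-10,(255,0,0))):
    a=np.deg2rad(tl);tt=t*np.cos(a)+np.array([0,0,np.sin(a)])
    q=[g+tt*80+yv*22,g+tt*80-yv*22,g-tt*30-yv*22,g-tt*30+yv*22,g+tt*80+yv*22]
    q=((proj("scene",q)-[x,y]+.5)*s).astype(int);cv2.polylines(o,[q.reshape(-1,1,2)],False,col,1)
cv2.imwrite("pics/ov9.png",o)
print("label",g+t*43, "dist", (g+t*43)[:2]-[502,-236])
E
```

```text
label [ 500.7   -228.585  111.   ] dist [-1.3    7.415]
```

View pics/ov9.png

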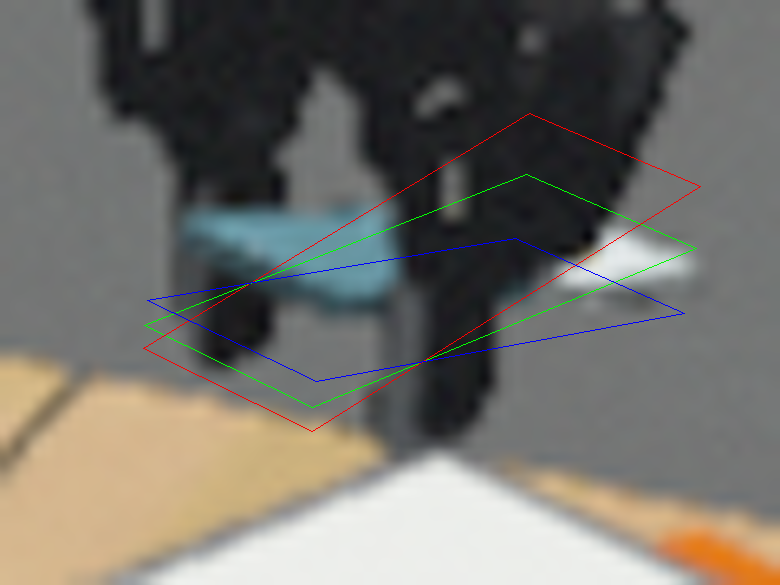

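```bash
cat > pf.py <<'E'
from h import *
from scipy.optimize import least_squares
def fitp(obs,g):
    t=np.array([.1,-.995,0]);yv=np.array([.995,.1,0])
    def pts(p):
        a=p[0];tt=t*np.cos(a)+np.array([0,0,np.sin(a)]);G=g+np.array([0,0,p[1]]);n=np.cross(yv,tt)
        return [G-tt*(110-p[2])+yv*22,G-tt*(110-p[2])-yv*22,G+tt*p[2]-yv*22],tt,G
    f=lambda p:np.r_[(proj("scene",pts(p)[0])-obs).ravel(),(p[2]-80)/8,p[1]/5]
    s=least_squares(f,[-.2,0,80]);p=s.x;_,tt,G=pts(p)
    print("tilt deg",np.rad2deg(p[0]).round(1),"dz",p[1].round(1),"d",p[2].round(1),"res px",s.fun.round(1),"label",(G+tt*(p[2]-37)).round(1),"frosted z",(G+tt*p[2])[2].round(1))
E
python3 - <<'E'
from pf import *
obs=np.array([(180,220),(350,305),(697,265)])/13+[345,170]-.5
fitp(obs,np.array([496.4,-185.8,111]))
E
```

```text
tilt deg -13.0 dz 13.2 d 85.9 res px [-0.4  0.7 -0.4  0.3  0.6  0.5  0.7  2.6] label [ 501.2 -233.2  113.2] frosted z 104.9
```

```bash
python3 - <<'E'
from pf import *
import pf
im=cv2.imread("pics/b0_scene.png");x,y,w,h=355,182,46,16;s=17
cv2.imwrite("pics/c9.png",cv2.resize(im[y:y+h,x:x+w],None,fx=s,fy=s,interpolation=cv2.INTER_NEAREST))
im=cv2.imread("pics/b0_top.png");cv2.imwrite("pics/ct9.png",cv2.resize(im[195:270,345:420],None,fx=8,fy=8,interpolation=cv2.INTER_CUBIC))
# unregularised sweep over tilt
g=np.array([496.4,-185.8,111.]);t=np.array([.1,-.995,0]);yv=np.array([.995,.1,0])
obs=np.array([(180,220),(350,305),(697,265)])/13+[345,170]-.5
for tl in range(-24,1,4):
    a=np.deg2rad(tl);tt=t*np.cos(a)+np.array([0,0,np.sin(a)])
    f=lambda p:(proj("scene",[g+[0,0,p[0]]-tt*(110-p[1])+yv*22,g+[0,0,p[0]]-tt*(110-p[1])-yv*22,g+[0,0,p[0]]+tt*p[1]-yv*22])-obs).ravel()
    r=least_squares(f,[0,80]);print(tl,r.x.round(1),np.sqrt((r.fun**2).mean()).round(2))
E
```

```text
-24 [16.8 86.8] 2.66
-20 [15.9 86.5] 1.68
-16 [15.1 86.2] 0.75
-12 [14.4 86. ] 0.48
-8 [13.6 85.9] 1.33
-4 [12.8 85.8] 2.25
0 [12.  85.8] 3.16
```

View pics/c9.png

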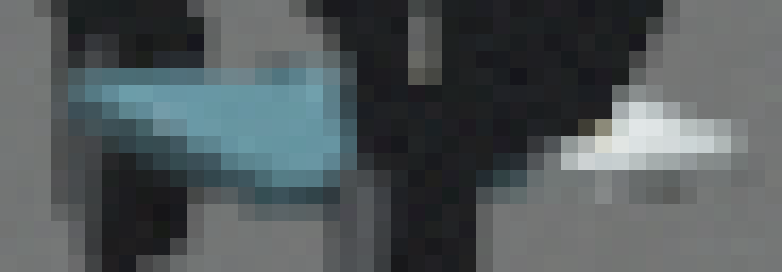

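View pics/ct9.png

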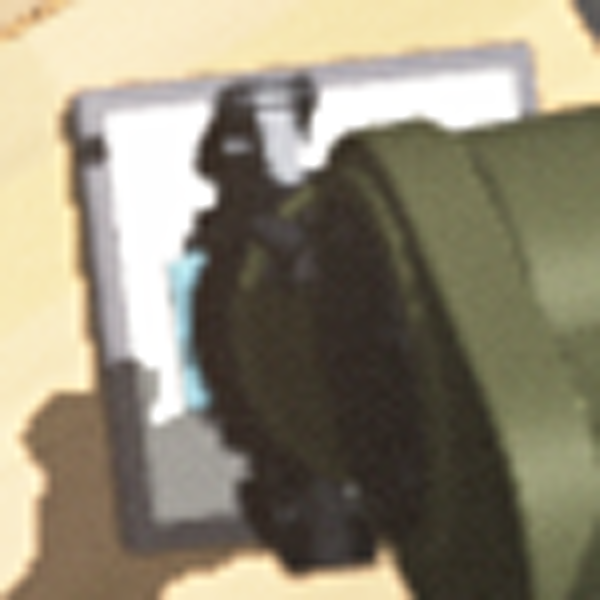

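```bash
python3 - <<'E'
from plant import observe, ticket
import numpy as np
o=observe();print(np.abs(o["joint_vel"]).max().round(3),o["opening"],o["eef_pos"])
print(ticket.job_done())
E
```

```text
0.003 43.67491297649671 [ 496.35165725 -185.80214114   92.29234016]
the job is handed in; nothing more can be done
None
```

The job is handed in: the notched plate is held still over the light panel, label up, frosted end pointing the tab's way. No verdict was reported.

**Which plate:** The notch was barely visible at first, so I compared small rendered models with both images. They pointed to the plate at about (535, 12). The score differences were small. After the lift, the notch showed in the picture.

**What I did:** The moves cannot tilt the tool, so I gripped the plate by its long edges with the gripper pointing straight down, not leaning as the text suggests. I lifted it out and turned it in the pads by pushing its back over the top edge of its own empty stand. Then I carried it over the panel.

**Last checks** (from the camera fit unless noted):

| Check | Result | Needed |
|---|---|---|
| Tilt from level, frosted end low | about 13° (roughly ±3°) | within 20° (24° judged) |
| Label to panel centre, from above | about 3 mm | under 40 mm |
| Label height over panel underside | about 113 mm | 50 to 190 mm |
| Frosted end against tab direction | about 1°, from the tool's heading | within 28° |
| Grip (gripper reading) | 35 N set, opening 43.7 mm | contact above 1 N |
| Arm motion (joint speeds) | practically none | still |

**Disagreement:** The fit puts the plate about 13 to 14 mm higher in the fingers than the 19 mm grasp point, and gripped about 86 mm from the frosted end where I planned 80. It probably slid a little while being turned. The tilt and position figures already include this.

**Other things on the bench:** In the last top picture the spare plate and the bystanders I could make out stand where they did at the start. I compared this by eye, and the thread spool I never located in the pictures.

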